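# Cover a paint well with its washed lid, rim down

## Robot

A 6-joint arm with a two-finger parallel gripper is mounted at the origin on the work surface. World frame = base frame: x ahead of the robot, y to its left, z up, the work surface at z = 0. Lengths are in m, angles in rad, forces in N, time in s.
With the tool pointing down it reaches from about 0.425 to 1.125 m from the base axis. Payload 14.9 kg.
Tool frame: the origin (TCP) lies midway between the tips of the shut fingers; the grasp point (between the pads) lies 19 mm behind it (manip.tcp_to_grasp is the distance from the TCP to the grasp point, in m); z points along the fingers, y is the line along which they close (so a half turn about z gives the same grasp; the last joint's range is limited). The gripper opens to 91 mm and grips with 3 to 60 N. Pads are 32 mm wide; open, the fingers measure 118 mm over their backs; the gripper's body (76 mm by 178 mm) begins 60 mm behind the grasp point.
Start: joints at [-1.329, 0.379, 1.734, -0, 1.028, -0.033], TCP at [0.19, -0.674, 0.214] pointing down, gripper open.
Joint ranges: [-2.77, 2.77], [-0.74, 2.19], [0, 2.66], [-1.06, 4.2], [0.31, 2.87], [-3.08, 3.08]. Speed limits (rad/s): [1.89, 1.89, 2.39, 3.14, 3.14, 3.14].

## Interface

Orientations are given as [roll, pitch, yaw] about the fixed x, y, z axes, in that order (R = Rz(yaw) Ry(pitch) Rx(roll)).
In Python, from plant import manip, vision gives the robot as it stands.
- The arm moves only by the tool apply_moves, never from a script. Its argument "commands" is text: rows parted by semicolons, each of 5 numbers parted by spaces: the opening, from -1 (shut) to 1 (fully open), then the shift along the tool's x, y, z each as a share of 400 mm, from -1 to 1, then the turn about the tool's z as a share of 30 degrees, from -1 to 1. A call has 1 to 5 rows; each row is the pose to reach, as a shift and turn from the pose commanded when the call began, along the tool's axes at that moment; what a row does not reach only later rows make up. A row lasts 1/12 s, in which the tool goes at most 41.7 mm and 7.16 degrees, less where a joint would pass 70% of its speed; a pose out of reach is approached as far as the arm can. A call with a number of a shift or a turn outside -1 to 1 is refused whole. A call with a gripper value outside its range is refused whole. The fingers move at their own pace and stop on an object; the grip force is fixed at half the most. Time passes only in rows, so rows that repeat a pose let the fingers close. It gives the time, the measured TCP pose, the force, the opening and the grip force at its end, in the units of the state.
- manip.read_state(): the state, without advancing time (a new reading comes with each control period).
- vision.snapshot(name): name is "scene" or "top" or "wrist"; returns a dict with "color" (384x512x3 uint8, blue, green, red), "range_z" (384x512 float32, m along the optical axis (not along the pixel's ray), 0 where there is no reading), "mtx" (3x3 intrinsics, pixels), "distortion" ([k1, k2, p1, p2, k3] as OpenCV has them; the pictures are not rectified), "T" (4x4, takes a point from camera to world coordinates). Camera axes: x right, y down, z forward; pixel columns grow to the right and rows downward; lengths in m; the calibration is good to about 2 mm. A picture is of the moment at which its call begins.
- manip.sign_off(): hands the job in; it is judged then, once.
The state is a dict: "clock": time; "joints": joint angles; "dq": joint speeds; "effort": joint torques, N m; "tool_pos": TCP position; "eef_rot": TCP orientation; "ft_force": force on the tool from outside, world axes, zero at the start; "moment": the same for the moment, N m; "gripper_width": finger opening in m; "finger_force": force on a finger pad.
Only numpy, scipy, OpenCV 4.12 (cv2) and the standard library are available. Lean on these libraries where they do the work, as an engineer would, in place of code of your own. Each camera call takes 0.05 s, during which the arm holds its last target. There are 200 camera calls.

## Task

The washed paint lid stands on edge in the drying slot of the wooden paint tray. Tip it over so that its hollow side faces down and slide it into the round seat of a paint well until it drops fully home, flat with its smooth face up; either of the two wells will do. Keep it low on the tray rather than lifting it clear, and leave the jars and the water pot as they stand.

Things in the scene. Friction and masses are not known exactly. Their poses are not given: they have to be found in the camera images.
- tray: Fixed plywood paint tray, 300 x 260 mm, 34 mm tall, at any yaw; origin at the centre of its underside on the table, x along the 300 mm side, z up. Its flat upper face (the deck) is 34 mm above the table. A drying slot at its centre; two round paint wells on its x axis, 95 mm either side of the centre.
- well0 (a point): Centre of the floor of the round lid seat at the well on the tray's +x side, 24 mm above the table. The seat is a recess 84 mm wide and 10 mm deep in the deck with a slightly bevelled mouth; the well, 36 mm wide, opens through its floor, leaving a 24 mm ledge on which the lid's rim rests.
- well1 (a point): The same for the identical well on the tray's -x side. A lid pushed over either seat dips its leading edge onto the ledge when 15 to 20 mm short of centre, then drops flat as it comes to centre.
- slot (a point): Centre of the drying slot's floor, 24 mm above the table. The slot is 10 mm deep, 25 mm wide along the tray's x, 60 mm long along its y, open at the top. A push high on a face of the lid tips it over the slot's edge; it then lies on the deck, its middle about 40 mm from the slot's centre, partly over the seat on that side, and slides freely.
- lid: Round white plastic lid, 80 mm wide, 16 mm tall, about 40 g, hollow on one side (flat top 4 mm thick, wall 4 mm). Origin on its axis in the open rim's plane; z points out through the flat top, 16 mm away, so z is up when it lies hollow side down. Starts loose on edge in the slot, axis along the tray's x, 70 mm of it above the deck. Seated, it stands 6 mm proud of the deck.
- small_jar: Closed small paint jar with yellow body, 36 mm wide, 45 mm tall, loose on the deck near the tray's +y edge; origin at the centre of its underside, z up.
- blue_jar: Closed small paint jar with blue body, 36 mm wide, 45 mm tall, loose on the deck near the tray's -y edge; origin at the centre of its underside, z up.
- big_jar: Large closed green jar, 72 mm wide, 92 mm tall, loose on the table to the left; origin at the centre of its underside.
- water_pot: Empty red water pot, 90 mm wide, 85 mm tall, loose on the table to the right; origin at the centre of its underside.
Things that resemble listed ones, but are neither listed nor needed, are in the scene too. Of the things like the lid, leave any that is black, green or red; of the rest the larger one is meant.

How it is judged:
At the end, for the whole second after the job is handed in: The lid rests, hollow side down, in the seat of either well: centred within 5 mm, its rim within 2.5 mm of the seat's floor, level within 0.06 rad, at rest; the two small jars still stand, and all jars and the pot are within 20 mm of where they began (((horizontal distance between lid and well0 below 0.005 m and z of lid in the frame of well0 below 0.0025 m) or (horizontal distance between lid and well1 below 0.005 m and z of lid in the frame of well1 below 0.0025 m)) and angle between lid's own z axis and vertical below 0.06 rad and linear speed of lid below 0.01 m/s and angle between each of small_jar, blue_jar's own z axis and vertical below 0.1 rad and distance of each of small_jar, blue_jar, big_jar, water_pot from where it was at the start of the episode below 0.02 m); the robot touches nothing.
It fails at once if the lid is lifted clear of the tray (its origin more than 100 mm above the table, 66 mm above the deck) (height (world z) of lid above 0.1 m).
It fails at once if a jar or the water pot is pushed more than 20 mm (distance of any of small_jar, blue_jar, big_jar, water_pot from where it was at the start of the episode above 0.02 m).
It also fails if it takes over 54 s, if anything falls off the work surface, if the arm or the gripper's body presses on something with over 40 N, if the wrist force passes 120 N, or if a joint passes its speed limit or range.

## Working session

There is one attempt and no reset: what is moved stays moved. The work goes in short steps, Python scripts to look and compute and a tool call to move; the robot and the scene stay as the last step left them, time stands still between calls to the robot, and variables do not carry over. Pictures are saved under pics/ and viewed, at most 10 in all, crops included, and the job is handed in when it is done.

Besides the shell and the picture viewer there is one more tool, called after ">>>" as name(argument=value, ...), one argument or row to a line, values as JSON. apply_moves: Moves the arm, as the interface text tells. Shift numbers are shares of 400 mm and turn numbers shares of 30 degrees, none past 1 either way. Its arguments: {"type":"object","properties":{"commands":{"type":"string"}},"required":["commands"]}

```bash
mkdir -p pics; ls; python3 - <<'E'
from plant import manip, vision
import cv2,pickle
s=manip.read_state();print(s['clock'],s['tool_pos'],s['eef_rot'],s['gripper_width'])
a=[]
d={}
for n in("scene","top"):
    d[n]=vision.snapshot(n);print(n,d[n]["T"].round(3).tolist(),d[n]["mtx"].round(1).tolist())
    a.append(d[n]["color"])
pickle.dump(d,open('d0.pkl','wb'))
cv2.imwrite('pics/s0.png',a[0]);cv2.imwrite('pics/t0.png',a[1])
E
```

```text
pics
0.0 [ 0.18983471 -0.67334093  0.21326866] [-3.14044516e+00 -2.41712924e-05  2.74829753e-01] 0.09123283685292606
scene [[0.192, 0.685, -0.702, 1.457], [0.981, -0.147, 0.125, -0.128], [-0.018, -0.713, -0.701, 0.871], [0.0, 0.0, 0.0, 1.0]] [[424.3, 0.0, 254.9], [0.0, 424.3, 190.0], [0.0, 0.0, 1.0]]
top [[0.007, -0.985, 0.174, 0.391], [-1.0, -0.008, -0.002, -0.006], [0.003, -0.174, -0.985, 1.552], [0.0, 0.0, 0.0, 1.0]] [[464.9, 0.0, 258.0], [0.0, 464.9, 191.9], [0.0, 0.0, 1.0]]
```

View pics/s0.png

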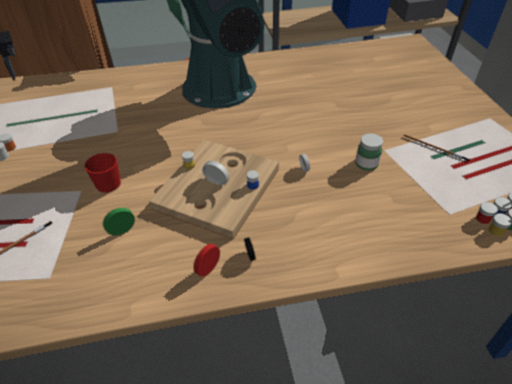

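View pics/t0.png

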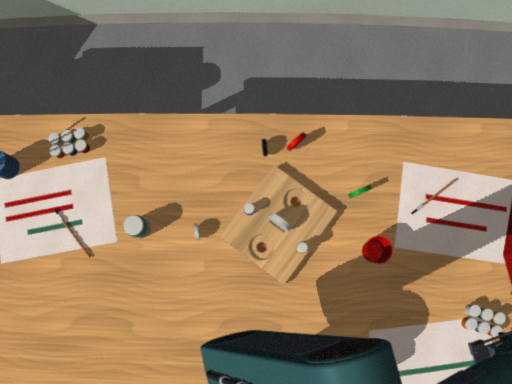

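The scene view shows the white lid on edge at about (215,173) px on the tray, with the yellow jar at (188,160) and the blue jar at (252,180). In the top view the wells are at about (295,199) and (261,246). I'll take the tray pose from the depth data.

```bash
cat > h.py <<'E'
import numpy as np, cv2
def cloud(d):
    h,w=d["range_z"].shape
    uv=np.stack(np.meshgrid(np.arange(w),np.arange(h)),-1).reshape(-1,1,2).astype(float)
    n=cv2.undistortPoints(uv,d["mtx"],np.array(d["distortion"])).reshape(h,w,2)
    P=np.dstack([n,np.ones((h,w))])*d["range_z"][...,None]
    return P@d["T"][:3,:3].T+d["T"][:3,3]
E
python3 - <<'E'
import pickle,cv2,numpy as np
from h import cloud
d=pickle.load(open('d0.pkl','rb'))
for n in d:
    P=cloud(d[n]);z=P[...,2];ok=d[n]["range_z"]>0
    roi=(P[...,0]>.25)&(P[...,0]<.75)&(abs(P[...,1]+.05)<.22)&ok
    m=roi&(abs(z-.034)<.008)
    m=cv2.morphologyEx(m.astype(np.uint8),cv2.MORPH_OPEN,np.ones((3,3)))
    k,l,st,_=cv2.connectedComponentsWithStats(m);i=1+st[1:,4].argmax();m=l==i
    q=P[m][:,:2].astype(np.float32)
    print(n,m.sum(),'z',np.median(z[m]),cv2.minAreaRect(q*1000))
    t=roi&(z>.06)&(z<.115)
    k,l,st,c=cv2.connectedComponentsWithStats(t.astype(np.uint8))
    for i in range(1,k):
        if st[i,4]>8:
            p=P[l==i];print(' obj',c[i].round(),st[i,4],p.mean(0).round(3),p[:,2].max().round(3),(cv2.minAreaRect(p[:,:2].astype(np.float32)*1000)),d[n]["color"][l==i].mean(0).round())
a=d['scene']["color"][130:240,140:290];b=d['top']["color"][150:290,210:360]
a=cv2.resize(a,None,fx=5,fy=5,interpolation=2);b=cv2.resize(b,None,fx=4,fy=4,interpolation=2)
cv2.imwrite('pics/a.png',a);cv2.imwrite('pics/b.png',b)
E
```

```text
scene 5333 z 0.035832976315299137 ((554.623779296875, -81.4888916015625), (263.5177001953125, 308.24676513671875), 53.769371032714844)
 obj [187. 156.] 115 [ 0.482 -0.153  0.077] 0.085 ((477.43927001953125, -152.69329833984375), (30.485002517700195, 33.49601745605469), 74.57830047607422) [138. 145. 147.]
 obj [215. 168.] 275 [ 0.559 -0.081  0.084] 0.107 ((558.9768676757812, -83.31062316894531), (79.94156646728516, 20.81085777282715), 55.71273422241211) [126. 131. 132.]
 obj [252. 176.] 127 [0.605 0.015 0.077] 0.086 ((599.5525512695312, 15.192596435546875), (30.80898666381836, 35.10570526123047), 78.71791076660156) [141. 143. 143.]
top 5434 z 0.03268391473412591 ((556.620361328125, -75.86567687988281), (261.480224609375, 302.1377258300781), 53.514862060546875)
 obj [248. 208.] 85 [0.6   0.021 0.077] 0.087 ((600.4025268554688, 21.18891716003418), (32.150779724121094, 28.898773193359375), 0.6640337705612183) [176. 186. 191.]
 obj [279. 221.] 164 [ 0.558 -0.077  0.09 ] 0.108 ((559.4832763671875, -77.84089660644531), (79.08331298828125, 18.77853775024414), 53.05316925048828) [156. 164. 169.]
 obj [301. 247.] 88 [ 0.477 -0.148  0.077] 0.086 ((476.2963562011719, -147.635009765625), (31.620532989501953, 29.55889892578125), 0.07859925925731659) [174. 188. 193.]
```

View pics/a.png

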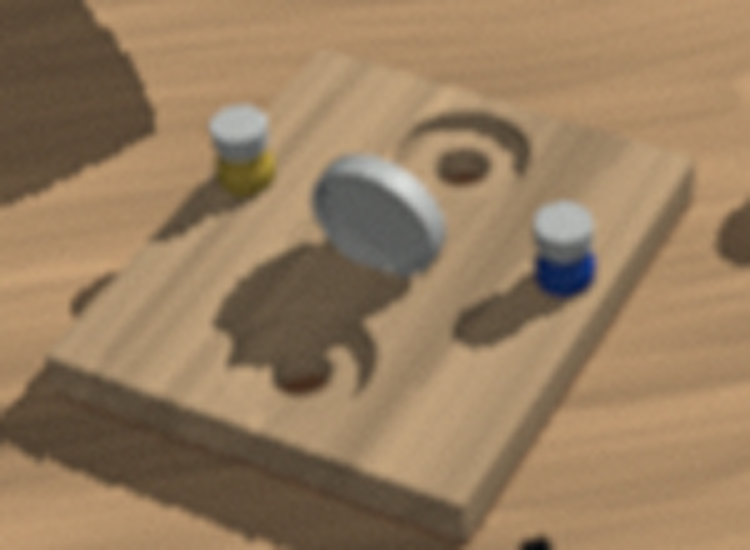

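View pics/b.png

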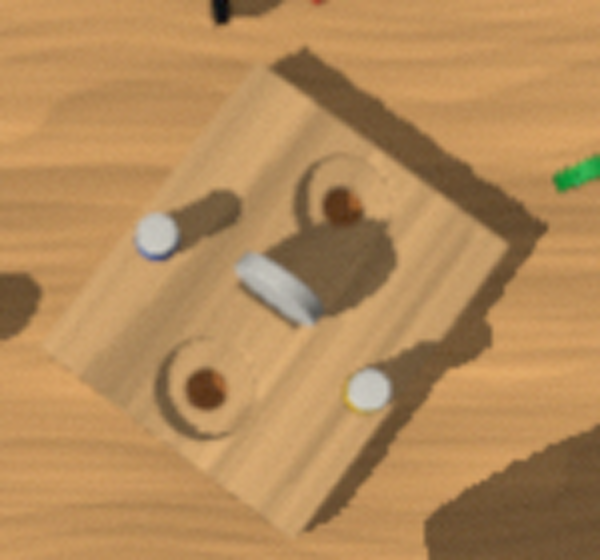

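The crops show the tray's long axis running at about -36° in world. The yellow jar is on its near-right edge and the blue jar is on the left. I can't yet tell which face of the lid is hollow, so I'll check the depth profile and start the approach.

```bash
python3 - <<'E'
import pickle,cv2,numpy as np
from h import cloud
d=pickle.load(open('d0.pkl','rb'))
t=np.deg2rad(-36.4);u=np.array([np.cos(t),np.sin(t)]);v=np.array([-u[1],u[0]])
for n in d:
    P=cloud(d[n]);z=P[...,2];q=P[...,:2]-[.556,-.078]
    m=(z>.055)&(abs(q@v)<.045)&(abs(q@u)<.04)&(d[n]["range_z"]>0)
    A=np.c_[(q@u)[m],(q@v)[m],z[m]]*1000
    for a in range(55,110,8):
        s=A[(A[:,2]>=a)&(A[:,2]<a+8)]
        if len(s): print(n,a,len(s),'u pct',np.percentile(s[:,0],[0,10,50,90,100]).round(),'centre u',np.median(s[abs(s[:,1])<20][:,0]).round(1) if (abs(s[:,1])<20).any() else '')
E
```

```text
scene 55 58 u pct [-4. -3. -0. 10. 12.] centre u -1.3
scene 63 42 u pct [-3. -2. -1.  7. 11.] centre u -1.2
scene 71 48 u pct [-4. -2.  0. 10. 12.] centre u -0.3
scene 79 50 u pct [-6. -1.  2. 11. 13.] centre u 0.7
scene 87 22 u pct [-1. -1.  4. 13. 13.] centre u 0.5
scene 95 52 u pct [-4. -0.  7. 14. 14.] centre u 7.4
scene 103 38 u pct [-3. -1.  5. 12. 16.] centre u 5.1
top 55 10 u pct [-8. -7. -6. -6. -5.] centre u -5.9
top 63 15 u pct [-7. -6. -6.  2.  8.] centre u -5.7
top 71 17 u pct [-6. -6. -4.  4.  9.] centre u -5.4
top 79 23 u pct [-6. -5. -2.  8. 10.] centre u -4.8
top 87 33 u pct [-5. -5.  2. 10. 12.] centre u -3.6
top 95 53 u pct [-5. -4.  3.  9. 11.] centre u 3.0
top 103 20 u pct [-4. -3.  3. 10. 11.] centre u 3.1
```

>>> apply_moves(
  commands="-1 0.37 -0.36 0 1; -1 0.37 -0.36 0 1; -1 0.37 -0.36 0 1; -1 0.37 -0.36 0 1; -1 0.37 -0.36 0 1",
)

```text
clock: 0.52
tool_pos: [0.2938, -0.4929, 0.2136]
eef_rot: [-3.141, 0.0, -0.257]
ft_force: [0.8, -0.9, 0.5]
gripper_width: 0.0611
finger_force: 0.0
```

The scene camera sees the centre of the lid's far face set about 12 mm behind its rim. So the hollow faces away from the robot, toward the far well (well1), and I should push from the robot side. I'll keep approaching.

>>> apply_moves(
  commands="-1 0.1 -0.5 0 0.72; -1 0.1 -0.5 0 0.72; -1 0.1 -0.5 0 0.72; -1 0.1 -0.5 0 0.72; -1 0.1 -0.5 0 0.72",
)

```text
clock: 0.93
tool_pos: [0.3813, -0.3096, 0.2139]
eef_rot: [-3.142, 0.0, -0.628]
ft_force: [0.6, -1.0, 0.3]
gripper_width: 0.0278
finger_force: 0.0
```

>>> apply_moves(
  commands="-1 -0.1 -0.49 0 0; -1 -0.1 -0.49 0 0; -1 -0.1 -0.49 0 0; -1 -0.1 -0.49 0 0; -1 -0.1 -0.49 0 0",
)

```text
clock: 1.35
tool_pos: [0.464, -0.1266, 0.214]
eef_rot: [-3.141, -0.0, -0.625]
ft_force: [0.1, -0.4, 0.5]
gripper_width: 0.0007
finger_force: 0.0
```

>>> apply_moves(
  commands="-1 -0.11 -0.23 0 0; -1 -0.11 -0.23 0 0; -1 -0.11 -0.23 0 0; -1 -0.11 -0.23 0 0; -1 -0.11 -0.23 0 0",
)

```text
clock: 1.77
tool_pos: [0.4816, -0.028, 0.2138]
eef_rot: [3.141, 0.0, -0.623]
ft_force: [0.3, -0.6, -0.0]
gripper_width: 0.0004
finger_force: 0.0
```

```bash
python3 - <<'E'
from plant import manip, vision
import cv2,pickle,numpy as np
from h import cloud
s=manip.read_state();print(s['clock'],s['tool_pos'],s['eef_rot'],s['gripper_width'])
d=vision.snapshot("wrist");print(d["T"].round(3).tolist());pickle.dump(d,open('w0.pkl','wb'))
cv2.imwrite('pics/w0.png',d["color"])
P=cloud(d);z=P[...,2];ok=d["range_z"]>0
p=P[ok&(z>.06)&(z<.12)]
k,l,st,c=cv2.connectedComponentsWithStats((ok&(z>.06)&(z<.125)).astype(np.uint8))
for i in range(1,k):
    if st[i,4]>100:
        p=P[l==i];print(c[i].round(),st[i,4],p.mean(0).round(3),p.max(0).round(3),cv2.minAreaRect(p[:,:2].astype(np.float32)*1000))
E
```

```text
1.7667 [ 0.48162911 -0.02802125  0.21377683] [ 3.14132812e+00  2.65146977e-04 -6.23479300e-01] 0.00035829464620347376
[[-0.585, -0.782, -0.215, 0.541], [-0.811, 0.564, 0.156, -0.071], [-0.0, 0.266, -0.964, 0.384], [0.0, 0.0, 0.0, 1.0]]
[251.  85.] 1895 [ 0.558 -0.079  0.093] [ 0.587 -0.043  0.105] ((558.5398559570312, -79.79061889648438), (78.88128662109375, 18.197385787963867), 53.18455505371094)
[142. 113.] 1119 [0.6   0.018 0.077] [0.617 0.036 0.081] ((600.21533203125, 19.23859214782715), (33.19514083862305, 32.4306640625), 0.7958554625511169)
[360. 114.] 1107 [ 0.478 -0.148  0.077] [ 0.494 -0.133  0.081] ((476.8836364746094, -149.09844970703125), (32.58663558959961, 32.81050491333008), 15.276723861694336)
```

View pics/w0.png

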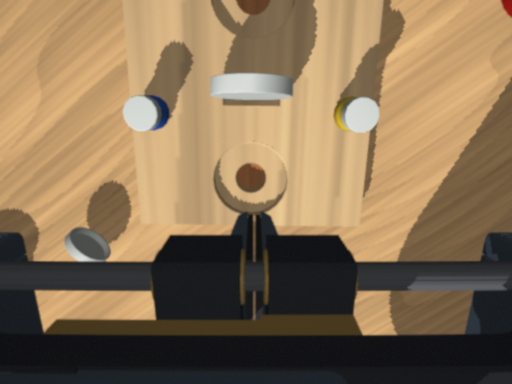

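The wrist view shows the near well at (252,178), the lid's smooth near face at (252,87), and the jars at (145,113) and (358,114). I'll fix the well axis from the well hole.

```bash
cat >> h.py <<'E'
def ray(d,px,zp):
    n=cv2.undistortPoints(np.array(px,float).reshape(-1,1,2),d["mtx"],np.array(d["distortion"])).reshape(-1,2)
    r=np.c_[n,np.ones(len(n))]@d["T"][:3,:3].T;o=d["T"][:3,3]
    return o+r*((zp-o[2])/r[:,2])[:,None]
def hole(d,box):
    x0,y0,x1,y1=box;hsv=cv2.cvtColor(d["color"],cv2.COLOR_BGR2HSV)[y0:y1,x0:x1]
    m=((hsv[...,1]>140)&(hsv[...,2]<130)).astype(np.uint8)
    c=max(cv2.findContours(m,cv2.RETR_EXTERNAL,cv2.CHAIN_APPROX_NONE)[0],key=cv2.contourArea)
    p=ray(d,c.reshape(-1,2)+[x0,y0],.024)
    (a,r)=cv2.minEnclosingCircle(p[:,:2].astype(np.float32)*1000)
    return np.round(a,1),round(r,1)
E
python3 - <<'E'
import pickle
from h import *
d=pickle.load(open('w0.pkl','rb'));t=pickle.load(open('d0.pkl','rb'))
print(hole(d,(220,150,285,205)))
for b in((285,188,305,210),(250,235,272,255)): print(hole(t['top'],b))
for b in((190,195,215,215),(220,150,245,172)): print('s',hole(t['scene'],b))
E
```

```text
(array([481.2, -22.2]), 15.3)
(array([ 629.7, -133.4]), 16.5)
(array([478. , -20.8]), 15.5)
s (array([ 637.7, -137.4]), 6.3)Traceback (most recent call last):
  File "<stdin>", line 6, in <module>
  File "h.py", line 15, in hole
    c=max(cv2.findContours(m,cv2.RETR_EXTERNAL,cv2.CHAIN_APPROX_NONE)[0],key=cv2.contourArea)
ValueError: max() iterable argument is empty
```

The wells measure 189 mm apart (190 expected) at -36.6°. well1 is at about (0.631,-0.134). I'll lower the closed fingers behind the smooth face.

>>> apply_moves(
  commands="-1 0 -0.009 0.32 0; -1 0 -0.009 0.32 0; -1 0 -0.009 0.32 0; -1 0.06 -0.009 0.32 0.02; -1 0.13 -0.009 0.32 0.02",
)

```text
clock: 2.23
tool_pos: [0.5231, -0.0572, 0.0827]
eef_rot: [3.139, 0.006, -0.637]
ft_force: [1.7, -0.5, 0.3]
gripper_width: 0.0005
finger_force: 0.0
```

>>> apply_moves(
  commands="-1 0.03 0 0 0; -1 0.045 0 0 0; -1 0.06 0 0 0; -1 0.07 0 0 0; -1 0.08 0 0 0",
)

```text
clock: 2.65
tool_pos: [0.5514, -0.0755, 0.0862]
eef_rot: [-3.142, 0.0, -0.637]
ft_force: [-0.5, -0.6, 0.5]
gripper_width: 0.0004
finger_force: 0.0
```

```bash
cat > look.py <<'E'
from plant import manip, vision
import cv2,pickle,numpy as np,sys
from h import *
s=manip.read_state();print(s['clock'],s['tool_pos'].round(4) if hasattr(s['tool_pos'],'round') else s['tool_pos'],s['eef_rot'])
d=vision.snapshot("wrist");pickle.dump(d,open('w.pkl','wb'))
cv2.imwrite(sys.argv[1],d["color"])
P=cloud(d);hsv=cv2.cvtColor(d["color"],cv2.COLOR_BGR2HSV)
m=((hsv[...,1]<50)&(hsv[...,2]>110)&(d["range_z"]>0)&(P[...,2]>.03)).astype(np.uint8)
k,l,st,c=cv2.connectedComponentsWithStats(m)
for i in range(1,k):
    if st[i,4]>150:
        p=P[l==i];print(c[i].round(),st[i,4],np.median(p,0).round(3),'z',np.percentile(p[:,2],[2,98]).round(3),cv2.minAreaRect(p[:,:2].astype(np.float32)*1000))
E
python3 look.py pics/w1.png
```

```text
2.65 [ 0.5514 -0.0755  0.0862] [-3.14156124e+00  4.13286281e-05 -6.36516216e-01]
[251. 197.] 3685 [ 0.576 -0.091  0.097] z [0.074 0.103] ((570.392822265625, -87.988525390625), (76.06891632080078, 34.01300048828125), 67.66302490234375)
[419. 248.] 1456 [ 0.483 -0.151  0.078] z [0.067 0.177] ((506.76519775390625, -146.2653350830078), (100.24654388427734, 32.0926399230957), 6.384026050567627)
[ 85. 249.] 1207 [0.606 0.014 0.078] z [0.077 0.177] ((600.4741821289062, -13.809104919433594), (95.9898910522461, 26.013830184936523), 83.7048568725586)
[455. 287.] 405 [ 0.541 -0.134  0.181] z [0.18  0.182] ((539.8090209960938, -135.69918823242188), (26.678808212280273, 3.093714952468872), 54.47529983520508)
```

View pics/w1.png

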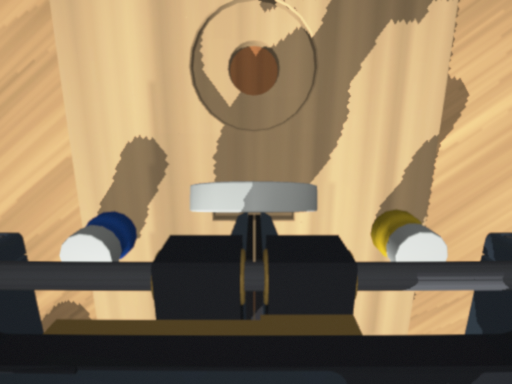

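The lid, at (253,197), is tilting toward the far well at (253,68). I'll keep pushing.

>>> apply_moves(
  commands="-1 0.015 0 0 0; -1 0.03 0 0 0; -1 0.045 0 0 0; -1 0.06 0 0 0; -1 0.07 0 0 0",
)

```text
clock: 3.12
tool_pos: [0.575, -0.0924, 0.086]
eef_rot: [-3.141, -0.0, -0.636]
ft_force: [-0.9, 0.0, -0.3]
gripper_width: 0.0004
finger_force: 0.0
```

```bash
python3 look.py pics/w2.png
```

```text
3.1167 [ 0.575  -0.0924  0.086 ] [-3.14147393e+00 -2.78146728e-04 -6.36259475e-01]
[254. 185.] 8781 [ 0.594 -0.107  0.049] z [0.048 0.051] ((588.8095703125, -103.89717864990234), (82.53815460205078, 75.24497985839844), 53.821571350097656)
[414. 301.] 1326 [ 0.475 -0.146  0.078] z [0.07  0.181] ((506.4405517578125, -149.5561981201172), (31.08313751220703, 132.50270080566406), 88.90997314453125)
[ 93. 303.] 1262 [0.598 0.022 0.078] z [0.077 0.179] ((605.9281005859375, -2.3193130493164062), (30.984554290771484, 148.78451538085938), 15.082586288452148)
```

View pics/w2.png

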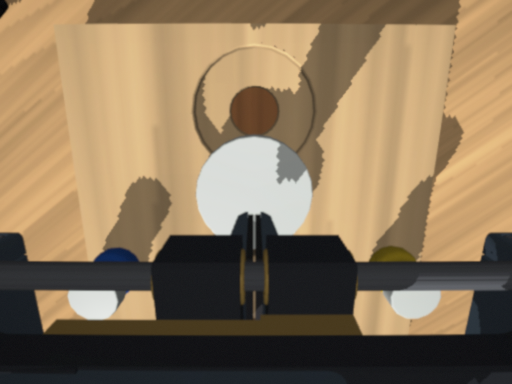

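The lid lies flat with its smooth face up: top at z≈0.050, centre about (0.589,-0.104), about 52 mm short of well1. I'll back off, open the fingers about 50 mm so both touch the rim and centre it, lower them and push.

>>> apply_moves(
  commands="0.1 -0.1 0 0 0; 0.1 -0.1 0 0 0; 0.1 -0.1 0 0 0; 0.1 -0.1 0 0.06 0; 0.1 -0.1 0 0.08 0",
)

```text
clock: 3.58
tool_pos: [0.5421, -0.0684, 0.0526]
eef_rot: [3.141, 0.0, -0.636]
ft_force: [-0.7, -0.1, 0.1]
gripper_width: 0.0308
finger_force: 0.0
```

>>> apply_moves(
  commands="0.1 0 0 0 0; 0.1 0 0 0.02 0; 0.1 0 0 0.04 0; 0.1 0 0 0.04 0; 0.1 0.01 0 0.04 0",
)

```text
clock: 4.0
tool_pos: [0.5448, -0.0705, 0.0376]
eef_rot: [3.141, 0.001, -0.636]
ft_force: [-0.7, -0.3, -0.3]
gripper_width: 0.05
finger_force: 0.0
```

>>> apply_moves(
  commands="0.1 0.025 0 0 0; 0.1 0.05 0 0 0; 0.1 0.075 0 0 0; 0.1 0.09 0 0 0; 0.1 0.105 0 0 0",
)

```text
clock: 4.42
tool_pos: [0.5801, -0.0963, 0.0381]
eef_rot: [-3.141, -0.0, -0.637]
ft_force: [-0.9, 0.5, -0.1]
gripper_width: 0.0504
finger_force: 0.2
```

>>> apply_moves(
  commands="0.1 0.01 0 0 0; 0.1 0.02 0 0 0; 0.1 0.03 0 0 0; 0.1 0.04 0 0 0; 0.1 0.045 0 0 0",
)

```text
clock: 4.83
tool_pos: [0.594, -0.1065, 0.038]
eef_rot: [-3.142, -0.0, -0.636]
ft_force: [-0.1, 1.2, 0.0]
gripper_width: 0.0502
finger_force: 0.0
```

```bash
python3 look.py pics/w3.png
```

```text
4.8333 [ 0.594  -0.1065  0.038 ] [-3.14152934e+00 -2.34132430e-04 -6.36228825e-01]
[254. 158.] 17678 [ 0.633 -0.134  0.043] z [0.039 0.047] ((630.02734375, -134.35316467285156), (82.33435821533203, 78.58980560302734), 28.921789169311523)
```

View pics/w3.png

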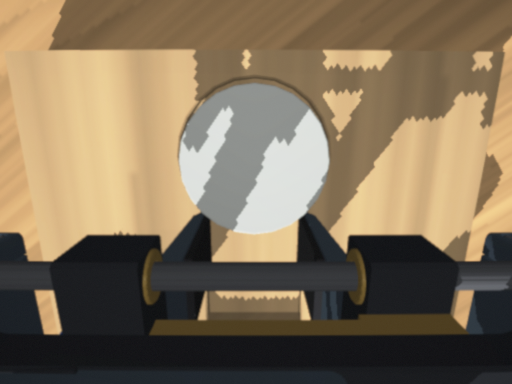

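The lid at (254,158) has dipped its leading edge (top from z 0.039 to 0.047). It needs a few more millimetres.

>>> apply_moves(
  commands="0.1 0.005 0 0 0; 0.1 0.01 0 0 0; 0.1 0.015 0 0 0; 0.1 0.018 0 0 0; 0.1 0.018 0 0 0",
)

```text
clock: 5.3
tool_pos: [0.5985, -0.1102, 0.0376]
eef_rot: [3.141, 0.002, -0.636]
ft_force: [-5.0, 3.3, 2.4]
gripper_width: 0.0501
finger_force: 2.5
```

```bash
python3 look.py pics/w4.png
```

```text
5.3 [ 0.5985 -0.1102  0.0376] [ 3.14091806e+00  2.11652624e-03 -6.36360432e-01]
[254. 159.] 16744 [ 0.636 -0.138  0.039] z [0.038 0.041] ((634.6321411132812, -136.55337524414062), (79.40209197998047, 79.51837158203125), 11.183752059936523)
```

The top is now level at z≈0.039–0.040, so the lid looks seated. I'll back off, rise and check.

>>> apply_moves(
  commands="0.1 -0.03 0 0 0; 0.1 -0.06 0 0 0; 0.1 -0.08 0 -0.05 0; 0.1 -0.08 0 -0.15 0; 0.1 -0.08 0 -0.2 0",
)

```text
clock: 5.77
tool_pos: [0.5731, -0.0908, 0.1205]
eef_rot: [-3.141, -0.001, -0.636]
ft_force: [0.6, -0.9, 1.6]
gripper_width: 0.0495
finger_force: 0.0
```

```bash
python3 look.py pics/w5.png; python3 - <<'E'
import pickle
from h import *
d=pickle.load(open('w.pkl','rb'));P=cloud(d);hsv=cv2.cvtColor(d["color"],cv2.COLOR_BGR2HSV)
m=(hsv[...,1]<60)&(abs(P[...,2]-.04)<.01)&(np.hypot(P[...,0]-.633,P[...,1]+.136)<.034)
p=P[m];A=np.c_[p[:,:2]-p[:,:2].mean(0),np.ones(len(p))];c=np.linalg.lstsq(A,p[:,2],rcond=None)[0];print(m.sum(),'tilt',c)
E
```

```text
5.7667 [ 0.5731 -0.0908  0.1205] [-3.14112787e+00 -1.04445981e-03 -6.35669455e-01]
[254. 102.] 8712 [ 0.636 -0.137  0.039] z [0.038 0.041] ((634.6317749023438, -136.1835174560547), (79.15802764892578, 80.55673217773438), 30.871994018554688)
6338 tilt [-0.00026887  0.00095207  0.03920722]
```

View pics/w5.png

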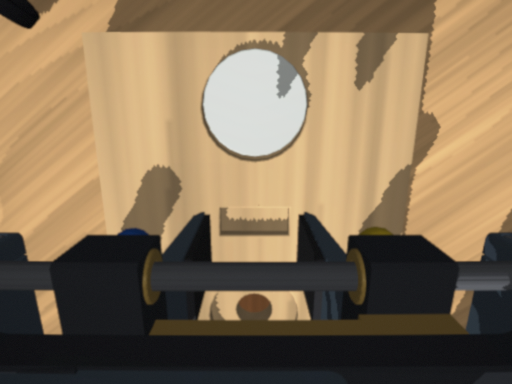

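The lid sits level (tilt about 0.001) with its top at 0.039, which matches the 0.040 expected when seated. The image shows it inside the seat at (255,102), both jars are standing, and the gripper is clear.

```bash
python3 -c "
from plant import manip
print(manip.sign_off())"
```

```text
the job is handed in; nothing more can be done
None
```

The lid is seated in well1, flat with its smooth face up and level to about 0.001 rad; the jars and pot were not touched as far as I saw, and I handed the job in at about 6 s (no verdict came back).

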